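# Shut the bonding jig on its glued strips and hold it pressed

## Robot

A 6-joint arm with a two-finger parallel gripper is mounted at the origin on the work surface. World frame = base frame: x ahead of the robot, y to its left, z up, the work surface at z = 0. Lengths are in mm, angles in rad, forces in N, time in s.
With the tool pointing down it reaches from about 275 to 1000 mm from the base axis. Payload 8.4 kg.
Tool frame: the origin (TCP) lies between the finger pads; the fingertips stand 22 mm ahead of it and the grasp point (between the pads) lies 3 mm ahead of it (r.nose_length is the z of the fingertips in the tool frame, in mm); z points along the fingers, y is the line along which they close (so a half turn about z gives the same grasp; the last joint's range is limited). The gripper opens to 85 mm and grips with 20 to 120 N. Pads are 22 mm wide; open, the fingers measure 114 mm over their backs; the gripper's body (76 mm by 85 mm) begins 54 mm behind the grasp point. The pads swing forward as they close: fully open they stand 13 mm farther back than shut.
Start: joints at [1.286, 0.353, 1.633, -0, 1.155, -0.002], TCP at [174.402, 600.177, 253.281] pointing down, gripper open.
Joint ranges: [-2.63, 2.63], [-0.92, 2.1], [0.06, 2.66], [-1.3, 4.44], [0, 2.69], [-3.02, 3.02]. Speed limits (rad/s): [2.22, 2.22, 2.79, 3.14, 3.14, 3.14].

## Interface

Orientations are given as [roll, pitch, yaw] about the fixed x, y, z axes, in that order (R = Rz(yaw) Ry(pitch) Rx(roll)).
In Python, from rig import r, cams gives the robot as it stands.
- The arm moves only by the shell command python3 -m handwheel [FORCE], which reads ROWS from standard input. ROWS is a JSON list of rows, 1 to 5 of them, each written [[rx, ry, rz], [dx, dy, dz], opening]: a rotation vector rx, ry, rz in shares of 180 degrees (1.0 is 180 degrees), then dx, dy, dz in shares of 1000 mm (1.0 is 1000 mm), then the opening from 0.0 (shut) to 1.0 (fully open); each row shifts and turns the commanded pose from where the row before left it, along the tool's axes as they then stand; what a row does not reach is not made up. A row lasts 1/12 s, in which the tool goes at most 41.7 mm and 0.125 rad, less where a joint would pass 70% of its speed; a pose out of reach is approached as far as the arm can. The fingers move at their own pace and stop on an object; FORCE is the grip in N (left out, the last holds). Time passes only in rows, so rows that do not move let the fingers close. It prints the time, the measured TCP pose, the force, the opening and the grip force at its end. A shift or turn number past 1, either way, is cut back to 1. Input that does not fit is refused with a message, and nothing moves.
- r.sense(): the state, without advancing time (a new reading comes with each control period).
- cams.grab_frame(name): name is "scene" or "top"; returns the picture (420x560x3 uint8, red, green, blue); there is no depth.
- cams.camera_params(name): a dict with "fx", "fy", "cx", "cy" (pixels), "rvec" (rotation vector, rad) and "tvec" (3), from world to camera coordinates, as OpenCV has them. Camera axes: x right, y down, z forward; pixel columns grow to the right and rows downward; lengths in mm; the calibration is good to about 2 mm. A picture is of the moment at which its call begins. camera_params takes no time and is no camera call.
- r.sign_off(): hands the job in; it is judged then, once.
The state is a dict: "clock": time; "qpos": joint angles; "qvel": joint speeds; "joint_efforts": joint torques, N m; "eef_pos": TCP position; "tcp_rot": TCP orientation; "contact_force": force on the tool from outside, world axes, zero at the start; "wrist_torque": the same for the moment, N m; "opening": opening from 0.0 (shut) to 1.0 (fully open); "grasp_force": force on a finger pad.
Only numpy, scipy, OpenCV 4.12 (cv2) and the standard library are available. Lean on these libraries where they do the work, as an engineer would, in place of code of your own. Each camera call takes 0.05 s, during which the arm holds its last target. There are 200 camera calls.

## Task

The glued test strips are already lying in the open bonding jig. Swing the jig's upper leaf down onto them, take the locating pin with the round knob from the rest block and push it down through the hole in the upper leaf and into the hole below it until its collar presses the upper leaf fully shut against its sprung pad. Finish while still pressing the knob down so that the jig stays fully shut (do not let go), leaving the other fittings in the block and everything else on the bench where they are.

Things in the scene. Friction and masses are not known exactly. Their poses are not given: they have to be found in the camera images.
- jig: Lower half of the bonding jig, bolted to the bench: aluminium block 130 mm (x) by 170 mm (y), top 36 mm above the bench, three steel strips in grooves across it, bolted ears out to y = +-106 mm, a lug 44 mm wide in front out to x = -105 mm. Origin: centre of the block's underside; -x (lug) looks to the robot within 0.35 rad, hinge at +x, z up. It stands left or right on the bench.
- base_hole (a point): Centre of the mouth of the hole in the lower half's lug, 36 mm above the bench: 85 mm in front (-x) of the jig's origin. Vertical through hole 14 mm in diameter with a 2 mm chamfer. Axes as the jig's.
- hinge_mid (a point): Middle of the hinge axis, at the back of the jig, 71 mm behind (+x of) its origin and 36.5 mm above the bench. The axis runs level along the jig's y; the leaf swings up and away from the robot.
- lid (a joint): Angle of the upper leaf (rad): 0 = fully shut, level, metal to metal; 1.57 = upright; 1.95 = stop; grows as it opens. The hinge is stiff: the leaf stays where it is left and about 4 to 6 N, 130 mm from the hinge, swings it. Below about 0.06 rad its sprung rubber pad meets the strips and pushes back: let go, it stands about 0.035 rad (5 mm at the hole) ajar; about 12 N down at the hole shuts it.
- lid_push (a point): Point in the middle of the upper leaf's outer face, 130 mm from the hinge axis; z is the outward normal. The leaf is an aluminium plate 12 mm thick, 170 mm wide, its underside level with the hinge axis, reaching 136 mm from the axis, with a lug 44 mm wide in the middle that goes on to 176 mm. Outer face bare but for two ribs 8 mm high, at y = +-66 mm; black pad 6.5 mm thick inside.
- lid_hole (a point): Centre of the mouth, on the outer (upper) face, of the through hole in the upper leaf's lug, 156 mm from the hinge axis and 12 mm above the leaf's underside. Hole 13 mm in diameter with a 2 mm chamfer; z is the leaf's outward normal. With the leaf shut it lies straight above base_hole, 48.5 mm above the bench.
- rest: White plastic rest block, 56 mm (x) by 180 mm (y) by 48 mm high, fixed on the bench, on the side where the jig is not. Three holes in a row along y, 60 mm apart, the middle one at its centre; a fitting hangs by its collar in each. Origin: centre of the underside; z up.
- pin: The locating pin, upright in one of the rest block's three holes: the only fitting with a round fluted knob (28 mm across, 24 mm high). Below the knob a steel collar 20 mm across, 8 mm high, then a shank 11 mm across, 40 mm long with a 6 mm tapered tip; 72 mm in all, about 80 g. The collar sits on the block's top. Origin: lower end of the tip; z up along the pin, knob top at z = 72 mm.
- pin_knob (a point): Point on the pin's axis 66 mm above its tip, 6 mm below the top of the knob: a good height for the middle of the finger pads.
- pin_tip (a point): Lower end of the pin's shank, on its axis.
- screw: Bystander in the rest block: hexagon-headed clamp screw (head 20 mm wide and 12 mm high, top 15 mm above the block). Leave it in the block. Origin at its lower end.
- drift: Bystander in the rest block: knock-out pin with a thin cross bar (44 mm long, 8 mm thick, top 30 mm above the block). Leave it in the block. Origin at its lower end.
- palette_knife: Bystander: palette knife lying on the bench between the jig and the rest block, 210 mm long, 12 mm high. Origin near its middle, underneath.
- paint_cup: Bystander: open black plastic cup, 72 mm wide, 75 mm high, behind. Origin under its centre.
- bottle_a: Bystander: white plastic sample bottle, 64 mm wide, 125 mm high, behind on the right. Origin under its centre.
- bottle_b: Bystander: white plastic sample bottle like bottle_a, behind on the left. Origin under its centre.
- sample_tin: Bystander: steel sample tin, 74 mm wide, 85 mm high, at the left. Origin under its centre.
- flat_brush: Bystander: flat brush lying on the bench at the right, 190 mm long. Origin underneath it.
Not all that is in view belongs to the job. Leave any pink or yellow look-alike of the pin alone.

How it is judged:
By the outcome, as a careful person would: the job done as asked, in the order asked, and still so for the second after the job is handed in, while the arm keeps its last pose, push and grip.
It also fails if it takes over 58 s, if anything falls off the work surface, if the arm or the gripper's body presses on something with over 40 N, if the wrist force passes 120 N, or if a joint passes its speed limit or range.

## Working session

There is one attempt and no reset: what is moved stays moved. The work goes in short steps, Python scripts to look and compute and a shell command to move; the robot and the scene stay as the last step left them, time stands still between calls to the robot, and variables do not carry over. Pictures are saved under pics/ and viewed, at most 10 in all, crops included, and the job is handed in when it is done.

```bash
mkdir -p pics; ls; python3 - <<'E'
from rig import r,cams
import cv2
for n in("scene","top"):
    cv2.imwrite(f"pics/{n}0.png",cv2.resize(cams.grab_frame(n)[:,:,::-1],(800,600),interpolation=cv2.INTER_CUBIC)); print(n,cams.camera_params(n))
print(r.sense(), r.nose_length)
E
```

```text
pics
scene {'fx': 534.2388770135541, 'fy': 534.2388770135541, 'cx': 285.21317725945704, 'cy': 208.11927890787157, 'rvec': array([ 2.4599843 ,  0.62862178, -0.20102423]), 'tvec': array([-495.76209459, -167.55329747, 1572.20614773])}
top {'fx': 427.49710400948584, 'fy': 427.49710400948584, 'cx': 280.68610375512003, 'cy': 206.8673515723179, 'rvec': array([ 2.20506489, -2.17359455,  0.08872203]), 'tvec': array([  -4.25591587,  594.88726134, 1452.34912275])}
{'clock': 0.1, 'qpos': array([ 1.28563171e+00,  3.53575501e-01,  1.63405274e+00,  1.93273626e-05,
        1.15520423e+00, -2.39297314e-03]), 'qvel': array([ 0.00081973, -0.0015867 , -0.00166521,  0.00024032,  0.00098221,
       -0.00131636]), 'joint_efforts': array([-6.27218415e-04, -6.06358624e+01, -3.42819750e+01, -1.74039513e-05,
        3.88097571e-03,  1.14152246e-05]), 'eef_pos': array([174.26502538, 599.80026566, 252.64186241]), 'tcp_rot': array([-3.14035289e+00, -2.06392576e-05,  2.85881318e+00]), 'contact_force': array([ 0.5441004 ,  0.23739454, -0.45145853]), 'wrist_torque': array([0.03531478, 0.04237147, 0.002299  ]), 'grasp_force': 0.0, 'opening': 1.002345505876888} 22.0
```

View pics/scene0.png

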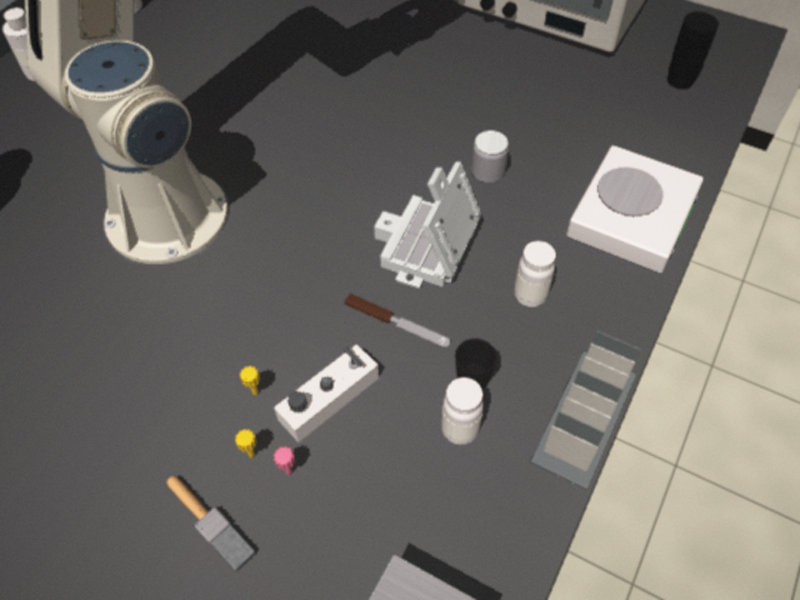

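View pics/top0.png

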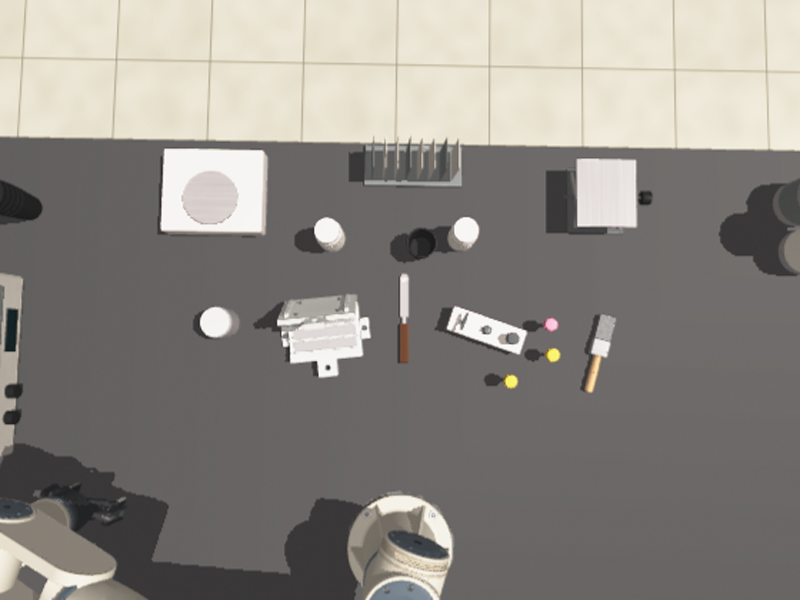

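The jig is on the left, at top (325,335), with its leaf about upright. The rest block is on the right. The round knob is at the block's right end, at top (512,338) and scene (297,400). Next come close crops.

```bash
python3 - <<'E'
from rig import r,cams
import cv2,numpy as np
t=cams.grab_frame("top")[:,:,::-1]; s=cams.grab_frame("scene")[:,:,::-1]
def crop(im,x,y,w,h,k): return cv2.resize(im[y:y+h,x:x+w],(w*k,h*k),interpolation=cv2.INTER_CUBIC)
# 8x? layout: each 400x300, 5x of 80x60
a=crop(t,190,203,80,60,5); b=crop(t,308,208,66,60,5)
c=crop(s,258,110,80,100,5)[:,:]; 
cv2.imwrite("pics/j.png",np.hstack([a,cv2.resize(b,(330,300))]))
d=crop(s,185,235,84,75,5)
cv2.imwrite("pics/s.png",np.hstack([crop(s,260,112,80,92,5),np.pad(crop(s,188,236,80,75,5),((0,85),(0,0),(0,0)))]))
E
```

```text
(no output)
```

View pics/j.png

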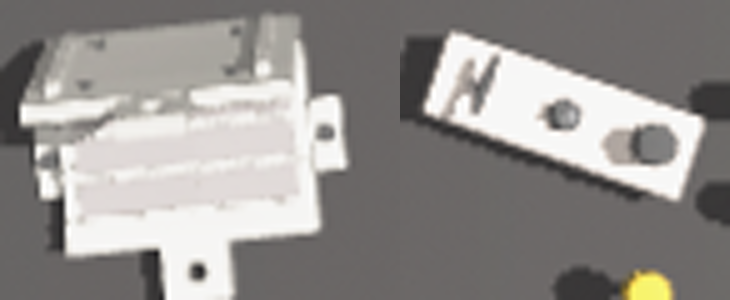

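View pics/s.png

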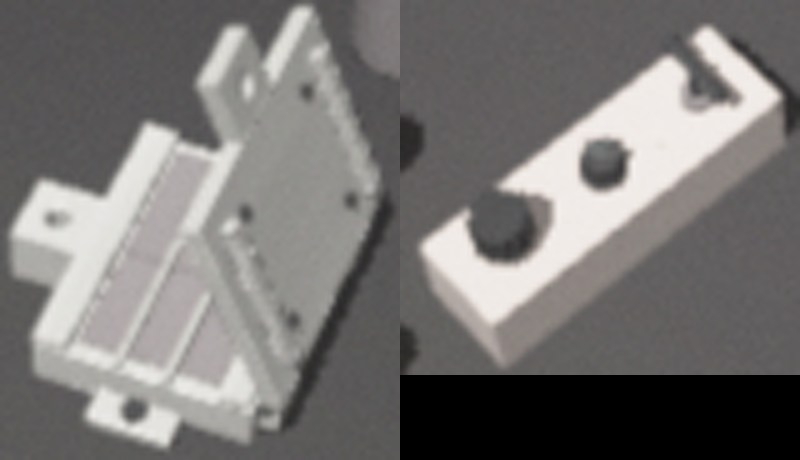

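The round knob is at the block's right end: top crop (657,145), scene crop (502,222). The leaf leans toward the robot. The base hole is at top crop (198,271) and scene crop (58,217), and the lid hole is at scene crop (250,85). I'll fit poses jointly to these points.

```bash
cat >h.py <<'E'
from rig import r,cams
import cv2,numpy as np
from scipy.optimize import least_squares
P={n:cams.camera_params(n) for n in("scene","top")}
def proj(n,X):
    p=P[n];K=np.array([[p['fx'],0,p['cx']],[0,p['fy'],p['cy']],[0,0,1.]])
    return cv2.projectPoints(np.float64(X).reshape(-1,1,3),p['rvec'],p['tvec'],K,None)[0][:,0]
def px(ox,oy,x,y): return np.array([ox+(x+.5)/5-.5,oy+(y+.5)/5-.5])
def jig(v,L):  # jig frame -> world
    c,s=np.cos(v[2]),np.sin(v[2]); return np.array([v[0]+c*L[0]-s*L[1],v[1]+s*L[0]+c*L[1],L[2]])
def leaf(a,rad,y,h): # radius, y, height above underside
    return np.array([71-rad*np.cos(a)+h*np.sin(a),y,36.5+rad*np.sin(a)+h*np.cos(a)])
E
python3 - <<'E'
from h import *
for n in P:
    R=cv2.Rodrigues(P[n]['rvec'])[0]; print(n,(-R.T@P[n]['tvec']).round())
T=lambda x,y:("top",px(190,203,x,y)); S=lambda x,y:("scene",px(260,112,x,y))
obs=[(T(198,271),(-85,0,36)),(T(320,232),(-65,-85,36)),(S(58,217),(-85,0,36)),(S(38,345),(-65,-85,36)),(S(150,123),(-65,85,36)),
 (S(250,85),(156,0,12)),(S(212,235),(136,-85,12)),(S(312,8),(136,85,12))]
names="T base,T c-,S base,S c-,S c+,S lidhole,S leaf-,S leaf+".split(',')
def f(v):
    e=[]
    for i,((n,p),L) in enumerate(obs):
        Q=jig(v,leaf(v[3],*L) if i>4 else L); e.append(proj(n,Q)[0]-p)
    return np.concatenate(e)
o=least_squares(f,[560,120,0.1,1.2],loss='soft_l1');print(o.x)
for k,e in zip(names,f(o.x).reshape(-1,2)):print(k,e.round(1))
for k,L in dict(base=(-85,0,36),hinge=(71,0,36.5),push=leaf(o.x[3],130,0,12),lidhole=leaf(o.x[3],156,0,12)).items():print(k,jig(o.x,L).round(1))
T=lambda x,y:("top",px(308,208,x,y)); S=lambda x,y:("scene",px(188,236,x,y))
ob=[(T(48,30),(28,90,48)),(T(305,118),(28,-90,48)),(T(283,200),(-28,-90,48)),(T(25,112),(-28,90,48)),
(S(20,245),(-28,-90,48)),(S(90,322),(28,-90,48)),(S(382,97),(28,90,48))]
g=lambda v:np.concatenate([proj(n,jig(v,L))[0]-p for (n,p),L in ob])
q=least_squares(g,[520,-180,-.3]);print("rest",q.x,g(q.x).round(1));print("end hole",jig(q.x,(0,-60,0)))
k=[T(257,145),S(102,222)]
kn=least_squares(lambda X:np.concatenate([proj(n,X)[0]-p for n,p in k]),[500,-240,70]);print("knob",kn.x,kn.fun)
E
```

```text
scene [ 937. -677. 1187.]
top [ 489.   17. 1491.]
[5.08128275e+02 1.87763604e+02 1.35712318e-01 1.19351221e+00]
T base [-0.  -0.6]
T c- [-0.1 -1.7]
S base [0.1 0.7]
S c- [-0.6 -0.9]
S c+ [-1.1  0.6]
S lidhole [0.2 0.2]
S leaf- [-1.  -0.6]
S leaf+ [ 0.7 -0.5]
base [423.9 176.3  36. ]
hinge [578.5 197.4  36.5]
push [542.1 192.4 161.8]
lidhole [532.6 191.1 185.9]
rest [ 5.15920967e+02 -1.97601289e+02 -3.20051266e-01] [ 0.5  0.3 -0.5  0.2 -1.3 -0.4 -0.3 -0.4 -0.5  0.3  0.1  0.7 -0.4 -0.1]
end hole [ 497.04405358 -254.55444625    0.        ]
knob [ 498.15776945 -254.69521151   73.93926629] [-0.41828823 -0.60666889 -0.51868662  0.01588351]
```

The manual's scale: shifts go in shares of 1000 mm and turns go in shares of 180 degrees. Converting my numbers, 0.117 rad / 3.1416 = 0.0372.

```bash
R="";
echo '[[[0,0,0.0372],[0,0,0],0],[[0,0,0.0372],[0,0,0],0],[[0,0,0.0372],[0,0,0],0],[[0,0,0.0372],[0,0,0],0],[[0,0,0.0372],[0,0,0],0]]' | python3 -m handwheel 40
echo '[[[0,0,0.0372],[0,0,0],0],[[0,0,0.0372],[0,0,0],0],[[0,0,0.0372],[0,0,0],0],[[0,0,0.0372],[0,0,0],0],[[0,0,0.0372],[0,0,0],0]]' | python3 -m handwheel
echo '[[[0,0,0.0376],[0,0,0],0],[[0,0,0],[-0.025,0.028,0],0],[[0,0,0],[-0.025,0.028,0],0],[[0,0,0],[-0.025,0.028,0],0],[[0,0,0],[-0.025,0.028,0],0]]' | python3 -m handwheel
echo '[[[0,0,0],[-0.025,0.028,0],0],[[0,0,0],[-0.025,0.028,0],0],[[0,0,0],[-0.025,0.028,0],0],[[0,0,0],[-0.025,0.028,0],0],[[0,0,0],[-0.025,0.028,0],0]]' | python3 -m handwheel
```

```text
clock: 0.62
eef_pos: [174.4, 600.0, 253.0]
tcp_rot: [-3.141, 0.0, 2.268]
contact_force: [-0.7, 0.1, 0.6]
opening: 0.299
grasp_force: 0.0
clock: 1.03
eef_pos: [174.3, 600.0, 253.1]
tcp_rot: [-3.141, 0.0, 1.683]
contact_force: [-0.1, 0.3, 0.3]
opening: 0.004
grasp_force: 0.0
clock: 1.45
eef_pos: [287.1, 499.0, 253.1]
tcp_rot: [-3.142, 0.0, 1.572]
contact_force: [0.2, 1.5, 0.1]
opening: -0.001
grasp_force: 0.0
clock: 1.87
eef_pos: [427.5, 373.7, 253.3]
tcp_rot: [3.142, -0.0, 1.571]
contact_force: [0.8, 1.2, -0.1]
opening: 0.002
grasp_force: 0.0
```

To row units: 26 mm / 1000 = 0.026, -25 mm / 1000 = -0.025.

```bash
echo '[[[0,0,0],[-0.025,0.026,0],0],[[0,0,0],[-0.025,0.026,0],0],[[0,0,0],[-0.025,0.026,0],0],[[0,0,0],[-0.025,0.026,0],0],[[0,0,0],[-0.025,0.026,0],0]]' | python3 -m handwheel
echo '[[[0,0,0],[-0.025,0.026,0],0],[[0,0,0],[-0.025,0.026,0],0],[[0,0,0],[0,0,0.035],0],[[0,0,0],[0,0,0.039],0],[[0,0,0],[0,0,0],0]]' | python3 -m handwheel
python3 - <<'E'
from h import *
cv2.imwrite("pics/a.png",cv2.resize(np.hstack([cams.grab_frame("scene")[90:220,230:360,::-1],cams.grab_frame("top")[170:300,170:300,::-1]]),(800,400),interpolation=cv2.INTER_CUBIC))
E
```

```text
clock: 2.28
eef_pos: [557.4, 248.7, 253.2]
tcp_rot: [-3.141, 0.0, 1.571]
contact_force: [0.1, -0.1, 0.3]
opening: -0.005
grasp_force: 0.0
clock: 2.7
eef_pos: [604.7, 198.1, 172.3]
tcp_rot: [-3.131, 0.003, 1.569]
contact_force: [-1.1, 0.3, -0.9]
opening: 0.001
grasp_force: 0.0
```

View pics/a.png

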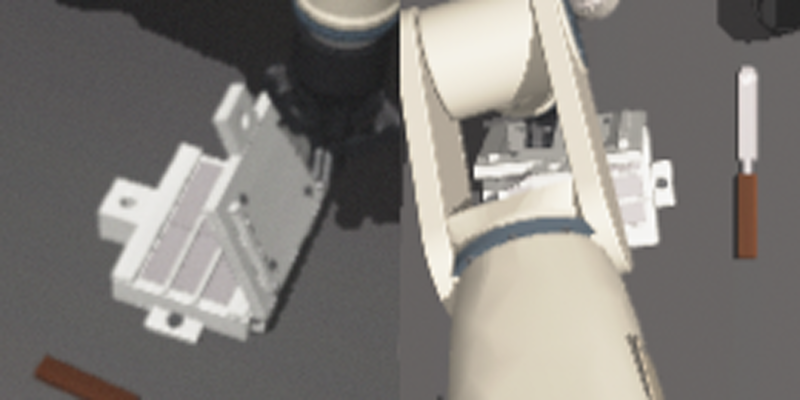

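The closed fingers stand just behind the leaf's outer face, around (315,165) in the left half, and clear of it. I'll push along the arc.

To row units: -20 mm / 1000 = -0.02, -12 mm / 1000 = -0.012.

```bash
echo '[[[0,0,0],[0,-0.02,0],0],[[0,0,0],[0,-0.012,0],0],[[0,0,0],[0,-0.01,0],0],[[0,0,0],[0,-0.008,0],0],[[0,0,0],[0,-0.008,0.003],0]]' | python3 -m handwheel
echo '[[[0,0,0],[-0.001,-0.008,0.003],0],[[0,0,0],[-0.001,-0.008,0.004],0],[[0,0,0],[-0.001,-0.008,0.004],0],[[0,0,0],[-0.001,-0.007,0.005],0],[[0,0,0],[-0.001,-0.007,0.006],0]]' | python3 -m handwheel
```

```text
clock: 3.22
eef_pos: [551.0, 201.0, 178.5]
tcp_rot: [3.138, -0.001, 1.571]
contact_force: [1.3, -0.3, 2.1]
opening: -0.002
grasp_force: 0.0
clock: 3.63
eef_pos: [511.8, 195.0, 153.9]
tcp_rot: [3.142, -0.0, 1.571]
contact_force: [0.5, 0.8, 1.6]
opening: 0.001
grasp_force: 1.0
```

To row units: -8 mm / 1000 = -0.008, -7 mm / 1000 = -0.007.

```bash
echo '[[[0,0,0],[-0.001,-0.008,0.004],0],[[0,0,0],[-0.001,-0.008,0.006],0],[[0,0,0],[-0.001,-0.007,0.007],0],[[0,0,0],[-0.001,-0.006,0.008],0],[[0,0,0],[0,-0.005,0.008],0]]' | python3 -m handwheel
python3 - <<'E'
from h import *
cv2.imwrite("pics/b.png",cv2.resize(cams.grab_frame("scene")[90:220,230:360,::-1],(500,500),interpolation=cv2.INTER_CUBIC))
E
```

```text
clock: 4.05
eef_pos: [477.3, 190.8, 120.3]
tcp_rot: [-3.141, 0.0, 1.571]
contact_force: [0.4, -1.3, 0.1]
opening: -0.001
grasp_force: 0.4
```

View pics/b.png

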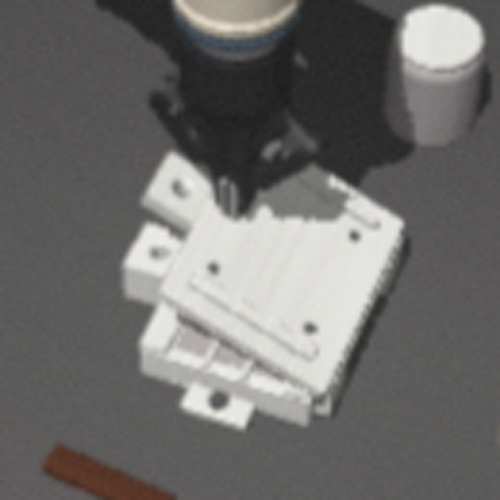

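The leaf is following the fingers and is about 0.4 rad open. I'll keep pressing down.

To row units: 9 mm / 1000 = 0.009, 7 mm / 1000 = 0.007.

```bash
echo '[[[0,0,0],[-0.001,-0.003,0.009],0],[[0,0,0],[-0.001,-0.002,0.009],0],[[0,0,0],[-0.001,-0.001,0.009],0],[[0,0,0],[0,-0.001,0.007],0],[[0,0,0],[0,0,0.005],0]]' | python3 -m handwheel
echo '[[[0,0,0],[0,0,0.003],0],[[0,0,0],[0,0,0.003],0],[[0,0,0],[0,0,0.001],0]]' | python3 -m handwheel
```

```text
clock: 4.52
eef_pos: [470.9, 187.9, 81.0]
tcp_rot: [-3.14, 0.001, 1.571]
contact_force: [-0.7, 0.0, 0.5]
opening: -0.003
grasp_force: 0.2
clock: 4.77
eef_pos: [470.8, 188.0, 75.0]
tcp_rot: [-3.14, 0.0, 1.571]
contact_force: [-4.6, -1.1, 8.7]
opening: -0.0
grasp_force: 4.0
```

To row units: -40 mm / 1000 = -0.04, -35 mm / 1000 = -0.035.

```bash
echo '[[[0,0,0],[0,0,0.0015],0],[[0,0,0],[0,0,0],0],[[0,0,0],[0,0,-0.025],0],[[0,0,0],[0,0,-0.04],0],[[0,0,0],[0,0,-0.035],0]]' | python3 -m handwheel
echo '[[[0,0,0],[-0.037,0.002,0],0],[[0,0,0],[-0.037,0.002,0],0],[[0,0,0],[-0.037,0.002,0],0.7],[[0,0,0],[-0.037,0.002,0],0.7],[[0,0,0],[-0.037,0.002,0],0.7]]' | python3 -m handwheel
echo '[[[0,0,0],[-0.037,0.002,0],0.7],[[0,0,0],[-0.037,0.002,0],0.7],[[0,0,0],[-0.037,0.002,0],0.7],[[0,0,0],[-0.037,0.002,0],0.7],[[0,0,0],[-0.037,0.002,0],0.7]]' | python3 -m handwheel
echo '[[[0,0,0],[-0.037,0.003,0],0.7],[[0,0,0],[-0.037,0.003,0],0.7],[[0,0,0],[0,0,0],0.7]]' | python3 -m handwheel
python3 - <<'E'
from h import *
import pickle
s,t=[cams.grab_frame(n)[:,:,::-1] for n in("scene","top")]
a=cv2.resize(s[112:204,260:340],(400,460),interpolation=cv2.INTER_CUBIC)
b=cv2.resize(t[203:295,190:270],(400,460),interpolation=cv2.INTER_CUBIC)
cv2.imwrite("pics/c.png",np.hstack([a,b]))
E
```

```text
clock: 5.18
eef_pos: [471.2, 188.1, 174.9]
tcp_rot: [-3.141, 0.0, 1.571]
contact_force: [0.6, 1.3, 0.3]
opening: -0.001
grasp_force: 0.0
clock: 5.6
eef_pos: [481.7, 1.6, 174.3]
tcp_rot: [3.14, 0.0, 1.571]
contact_force: [0.4, 0.0, 0.2]
opening: 0.415
grasp_force: 0.0
clock: 6.02
eef_pos: [491.5, -183.9, 174.1]
tcp_rot: [3.141, 0.0, 1.571]
contact_force: [1.5, -0.2, -0.5]
opening: 0.696
grasp_force: 0.0
clock: 6.27
eef_pos: [498.6, -261.9, 174.4]
tcp_rot: [3.139, 0.003, 1.568]
contact_force: [-0.3, -0.1, 1.0]
opening: 0.7
grasp_force: 0.0
```

View pics/c.png

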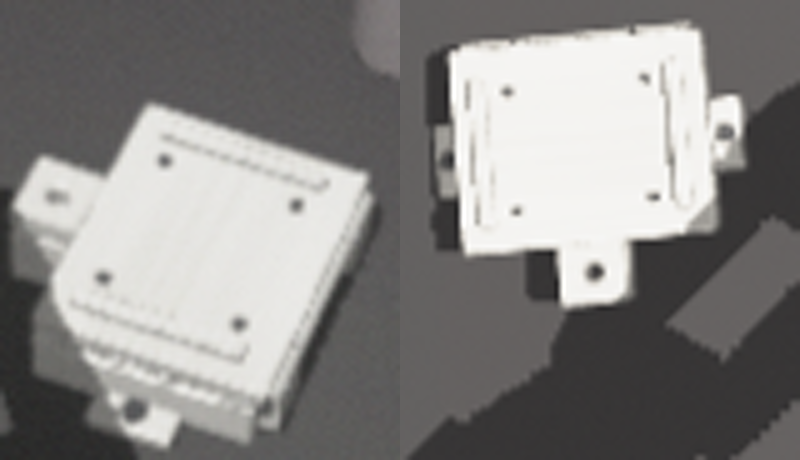

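The leaf is now nearly shut. Its hole is at scene crop (58,197) and top crop (195,271).

```bash
python3 - <<'E'
from h import *
k=[("top",px(190,203,195,271)),("scene",px(260,112,58,197))]
o=least_squares(lambda X:np.concatenate([proj(n,X)[0]-p for n,p in k]),[424,176,50]);print(o.x,o.fun)
for n,p in k:
  print(n,least_squares(lambda X:proj(n,[*X,53.5])[0]-p,[424,176]).x)
k=[("top",px(190,203,198,271)),("scene",px(260,112,58,217))]
for n,p in k:
  print(n,'base',least_squares(lambda X:proj(n,[*X,36])[0]-p,[424,176]).x)
s=r.sense();print(s['eef_pos'],s['clock'])
E
```

```text
[423.44929932 176.28158168  55.59391384] [-0.09627026 -0.15656406 -0.15430068  0.01009395]
top [422.83788132 176.18053254]
scene [422.86107039 178.10042916]
top base [422.05675535 176.08879386]
scene base [422.33678089 178.22519115]
[ 497.3871599  -257.22968934  173.67353607] 6.3667
```

To row units: 35 mm / 1000 = 0.035, 30 mm / 1000 = 0.03.

```bash
echo '[[[0,0,0],[0.007,-0.001,0.035],0.7],[[0,0,0],[0,0,0.03],0.7],[[0,0,0],[0,0,0.02],0.7],[[0,0,0],[0,0,0],0.7]]' | python3 -m handwheel
```

```text
clock: 6.7
eef_pos: [493.9, -246.2, 85.2]
tcp_rot: [-3.136, -0.003, 1.572]
contact_force: [-2.2, 0.5, 0.3]
opening: 0.697
grasp_force: 0.0
```

```bash
echo '[[[0,0,0],[0,0,0],0.7],[[0,0,0],[0,0,0],0.7]]' | python3 -m handwheel
```

```text
clock: 6.87
eef_pos: [497.2, -248.5, 90.0]
tcp_rot: [3.14, 0.001, 1.572]
contact_force: [-0.2, -0.2, -0.5]
opening: 0.699
grasp_force: 0.0
```

```bash
echo '[[[0,0,0],[-0.006,0,0.005],0.7],[[0,0,0],[0,0,0.008],0.7],[[0,0,0],[0,0,0],0.7],[[0,0,0],[0,0,0],0.7]]' | python3 -m handwheel
echo '[[[0,0,0],[0,0,0],0],[[0,0,0],[0,0,0],0],[[0,0,0],[0,0,0],0],[[0,0,0],[0,0,0],0]]' | python3 -m handwheel 80
```

```text
clock: 7.2
eef_pos: [496.2, -254.9, 75.7]
tcp_rot: [-3.141, -0.0, 1.57]
contact_force: [-0.6, -0.4, 0.5]
opening: 0.706
grasp_force: 0.0
clock: 7.53
eef_pos: [496.5, -254.9, 76.3]
tcp_rot: [3.141, 0.0, 1.571]
contact_force: [-0.9, 0.1, 3.9]
opening: 0.301
grasp_force: 78.3
```

To row units: -35 mm / 1000 = -0.035, -30 mm / 1000 = -0.03.

```bash
echo '[[[0,0,0],[0,0,-0.015],0],[[0,0,0],[0,0,-0.03],0],[[0,0,0],[0,0,-0.035],0],[[0,0,0],[0,0,0],0],[[0,0,0],[0,0,0],0]]' | python3 -m handwheel 
echo '[[[0,0,0],[0.018,-0.003,0],0],[[0,0,0],[0.03,-0.006,0],0],[[0,0,0],[0.03,-0.005,0],0],[[0,0,0],[0.03,-0.005,0],0],[[0,0,0],[0.03,-0.005,0],0]]' | python3 -m handwheel
echo '[[[0,0,0],[0.03,-0.005,0],0],[[0,0,0],[0.03,-0.005,0],0],[[0,0,0],[0.03,-0.005,0],0],[[0,0,0],[0.03,-0.005,0],0],[[0,0,0],[0.03,-0.005,0],0]]' | python3 -m handwheel
echo '[[[0,0,0],[0.03,-0.005,0],0],[[0,0,0],[0.03,-0.005,0],0],[[0,0,0],[0.03,-0.005,0],0],[[0,0,0],[0.025,-0.005,0],0],[[0,0,0],[0.015,-0.003,0],0]]' | python3 -m handwheel
echo '[[[0,0,0],[0.008,-0.002,0],0],[[0,0,0],[0,0,0],0],[[0,0,0],[0,0,0],0],[[0,0,0],[0,0,0],0]]' | python3 -m handwheel
python3 - <<'E'
from h import *
s,t=[cams.grab_frame(n)[:,:,::-1] for n in("scene","top")]
a=cv2.resize(s[112:204,240:320],(400,460),interpolation=cv2.INTER_CUBIC)
b=cv2.resize(t[203:295,190:270],(400,460),interpolation=cv2.INTER_CUBIC)
cv2.imwrite("pics/d.png",np.hstack([a,b]))
print(r.sense()['eef_pos'])
E
```

```text
clock: 7.95
eef_pos: [497.6, -255.4, 157.8]
tcp_rot: [3.138, 0.002, 1.571]
contact_force: [-0.4, 0.4, -1.6]
opening: 0.301
grasp_force: 80.4
clock: 8.37
eef_pos: [470.9, -115.4, 154.4]
tcp_rot: [-3.139, -0.001, 1.57]
contact_force: [0.8, 1.1, -0.1]
opening: 0.3
grasp_force: 80.4
clock: 8.78
eef_pos: [445.9, 34.4, 154.6]
tcp_rot: [-3.14, 0.0, 1.571]
contact_force: [0.9, -0.2, -0.8]
opening: 0.298
grasp_force: 80.4
clock: 9.2
eef_pos: [423.0, 165.1, 154.6]
tcp_rot: [-3.14, 0.0, 1.572]
contact_force: [0.6, 0.8, -1.0]
opening: 0.301
grasp_force: 80.4
clock: 9.53
eef_pos: [422.2, 170.3, 155.4]
tcp_rot: [-3.141, 0.001, 1.57]
contact_force: [0.4, -0.4, -1.0]
opening: 0.302
grasp_force: 80.4
[422.4800543  170.19767626 155.61032212]
```

View pics/d.png

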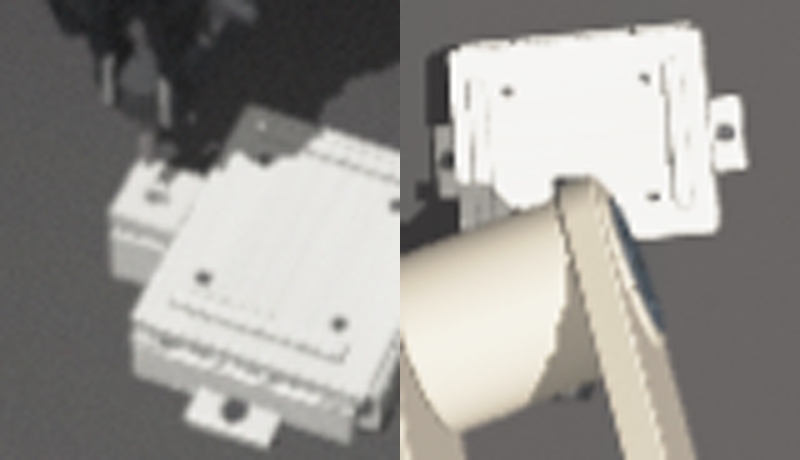

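The pin hangs between the pads, with its shank at scene crop about (150,160), just above the lid hole at (158,195). I'll shift to y=177, go lower, and compare the shank with the hole in the scene view.

To row units: 14 mm / 1000 = 0.014, 6.8 mm / 1000 = 0.0068.

```bash
echo '[[[0,0,0],[0.0068,0,0.01],0],[[0,0,0],[0,0,0.014],0],[[0,0,0],[0,0,0],0],[[0,0,0],[0,0,0],0],[[0,0,0],[0,0,0],0]]' | python3 -m handwheel
python3 - <<'E'
from h import *
s=cams.grab_frame("scene")[:,:,::-1]
e=r.sense()['eef_pos'];print(e)
for z in (-68.3,-28):print('pin',z,((proj("scene",e+[0,0,z])[0]-[262,127]+.5)*12-.5).round())
for h in((422.9,178.1,53.5),(423.4,176.3,55.6)):print('hole',((proj("scene",h)[0]-[262,127]+.5)*12-.5).round())
cv2.imwrite("pics/e.png",cv2.resize(s[127:167,262:312],(600,480),interpolation=cv2.INTER_CUBIC))
E
```

```text
clock: 10.05
eef_pos: [422.4, 177.9, 131.8]
tcp_rot: [-3.141, 0.0, 1.57]
contact_force: [0.5, 0.6, -0.8]
opening: 0.302
grasp_force: 80.4
[422.68179776 177.98345574 132.06759833]
pin -68.3 [114. 264.]
pin -28 [110. 146.]
hole [116. 294.]
hole [114. 293.]
```

View pics/e.png

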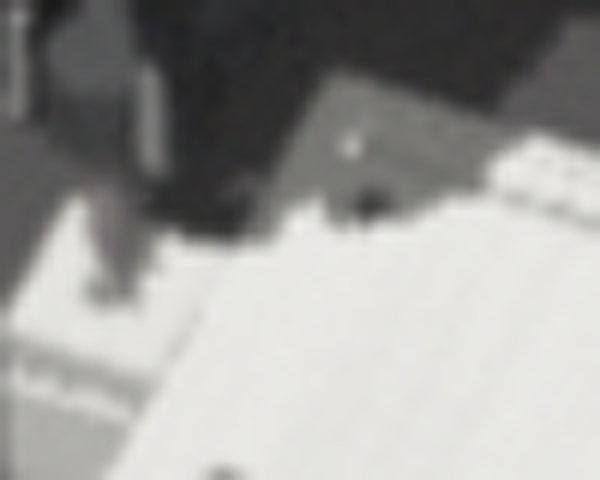

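The tip is at about (122,268) and the hole at about (116,293), so they line up within about 1 mm. I'll nudge left and lower gently.

To row units: 4 mm / 1000 = 0.004, 2 mm / 1000 = 0.002.

```bash
echo '[[[0,0,0],[-0.001,-0.0005,0.004],0],[[0,0,0],[0,0,0.004],0],[[0,0,0],[0,0,0.002],0],[[0,0,0],[0,0,0.002],0]]' | python3 -m handwheel
echo '[[[0,0,0],[0,0,0.002],0],[[0,0,0],[0,0,0.002],0],[[0,0,0],[0,0,0],0]]' | python3 -m handwheel
```

```text
clock: 10.43
eef_pos: [421.8, 176.9, 119.5]
tcp_rot: [-3.141, 0.0, 1.571]
contact_force: [-0.2, -0.1, -1.3]
opening: 0.302
grasp_force: 80.4
clock: 10.68
eef_pos: [422.0, 177.0, 115.5]
tcp_rot: [3.142, -0.0, 1.571]
contact_force: [0.1, 0.4, -1.9]
opening: 0.302
grasp_force: 80.4
```

To row units: 2 mm / 1000 = 0.002.

```bash
echo '[[[0,0,0],[0,0,0.002],0],[[0,0,0],[0,0,0.002],0],[[0,0,0],[0,0,0.002],0],[[0,0,0],[0,0,0.002],0],[[0,0,0],[0,0,0],0]]' | python3 -m handwheel
echo '[[[0,0,0],[0,0,0.002],0],[[0,0,0],[0,0,0.002],0],[[0,0,0],[0,0,0.002],0],[[0,0,0],[0,0,0],0]]' | python3 -m handwheel
```

```text
clock: 11.1
eef_pos: [422.0, 177.0, 107.5]
tcp_rot: [3.141, -0.0, 1.571]
contact_force: [1.6, 0.1, -1.1]
opening: 0.302
grasp_force: 80.4
clock: 11.43
eef_pos: [422.0, 177.0, 101.5]
tcp_rot: [3.141, -0.0, 1.571]
contact_force: [2.1, 0.8, -0.6]
opening: 0.298
grasp_force: 80.4
```

To row units: 2 mm / 1000 = 0.002, 0.5 mm / 1000 = 0.0005.

```bash
echo '[[[0,0,0],[0,0.0005,0.002],0],[[0,0,0],[0,0,0.002],0],[[0,0,0],[0,0,0.002],0],[[0,0,0],[0,0,0.002],0],[[0,0,0],[0,0,0],0]]' | python3 -m handwheel
echo '[[[0,0,0],[0,0,0.002],0],[[0,0,0],[0,0,0.002],0],[[0,0,0],[0,0,0.002],0],[[0,0,0],[0,0,0],0]]' | python3 -m handwheel
```

```text
clock: 11.85
eef_pos: [422.3, 176.9, 93.4]
tcp_rot: [-3.141, 0.0, 1.571]
contact_force: [0.3, 0.7, -2.0]
opening: 0.3
grasp_force: 80.4
clock: 12.18
eef_pos: [422.3, 176.9, 87.4]
tcp_rot: [-3.141, 0.0, 1.571]
contact_force: [0.2, 1.7, -2.2]
opening: 0.299
grasp_force: 80.4
```

To row units: 2 mm / 1000 = 0.002, 1 mm / 1000 = 0.001.

```bash
echo '[[[0,0,0],[0,0,0.002],0],[[0,0,0],[0,0,0.002],0],[[0,0,0],[0,0,0.002],0],[[0,0,0],[0,0,0.001],0],[[0,0,0],[0,0,0],0]]' | python3 -m handwheel 100
echo '[[[0,0,0],[0,0,0.001],0],[[0,0,0],[0,0,0.001],0],[[0,0,0],[0,0,0],0]]' | python3 -m handwheel
```

```text
clock: 12.6
eef_pos: [422.1, 176.9, 80.7]
tcp_rot: [-3.141, 0.0, 1.571]
contact_force: [-1.3, 1.0, 2.3]
opening: 0.298
grasp_force: 99.3
clock: 12.85
eef_pos: [422.0, 176.9, 78.8]
tcp_rot: [-3.141, 0.0, 1.571]
contact_force: [-2.5, -0.2, 5.3]
opening: 0.292
grasp_force: 99.6
```

To row units: 1 mm / 1000 = 0.001, 0.7 mm / 1000 = 0.0007.

```bash
echo '[[[0,0,0],[0,0,0.001],0],[[0,0,0],[0,0,0.0007],0],[[0,0,0],[0,0,0],0]]' | python3 -m handwheel 110
echo '[[[0,0,0],[0,0,0.0007],0],[[0,0,0],[0,0,0],0]]' | python3 -m handwheel
echo '[[[0,0,0],[0,0,0.0007],0],[[0,0,0],[0,0,0],0]]' | python3 -m handwheel
```

```text
clock: 13.1
eef_pos: [421.9, 176.9, 77.3]
tcp_rot: [-3.141, 0.0, 1.571]
contact_force: [-4.0, -0.1, 10.2]
opening: 0.294
grasp_force: 107.5
clock: 13.27
eef_pos: [421.9, 176.9, 76.9]
tcp_rot: [-3.141, 0.0, 1.571]
contact_force: [-6.1, 0.7, 14.8]
opening: 0.291
grasp_force: 108.3
clock: 13.43
eef_pos: [421.9, 176.9, 76.7]
tcp_rot: [-3.141, 0.0, 1.571]
contact_force: [-8.5, -0.3, 26.1]
opening: 0.29
grasp_force: 110.0
```

To row units: -0.4 mm / 1000 = -0.0004, 0.3 mm / 1000 = 0.0003.

```bash
echo '[[[0,0,0],[0,-0.0004,0.0003],0],[[0,0,0],[0,0,0],0],[[0,0,0],[0,0,0],0],[[0,0,0],[0,0,0],0]]' | python3 -m handwheel
echo '[[[0,0,0],[0,0,0],0],[[0,0,0],[0,0,0],0],[[0,0,0],[0,0,0],0],[[0,0,0],[0,0,0],0],[[0,0,0],[0,0,0],0]]' | python3 -m handwheel
python3 - <<'E'
from h import *
s=cams.grab_frame("scene")[:,:,::-1]
cv2.imwrite("pics/f.png",cv2.resize(s[112:202,255:345],(600,600),interpolation=cv2.INTER_CUBIC))
E
```

```text
clock: 13.77
eef_pos: [421.9, 177.0, 76.7]
tcp_rot: [-3.141, 0.0, 1.571]
contact_force: [-8.1, -1.8, 28.7]
opening: 0.299
grasp_force: 110.1
clock: 14.18
eef_pos: [421.9, 177.0, 76.7]
tcp_rot: [-3.141, -0.0, 1.571]
contact_force: [-8.6, -2.1, 28.6]
opening: 0.296
grasp_force: 110.1
```

View pics/f.png

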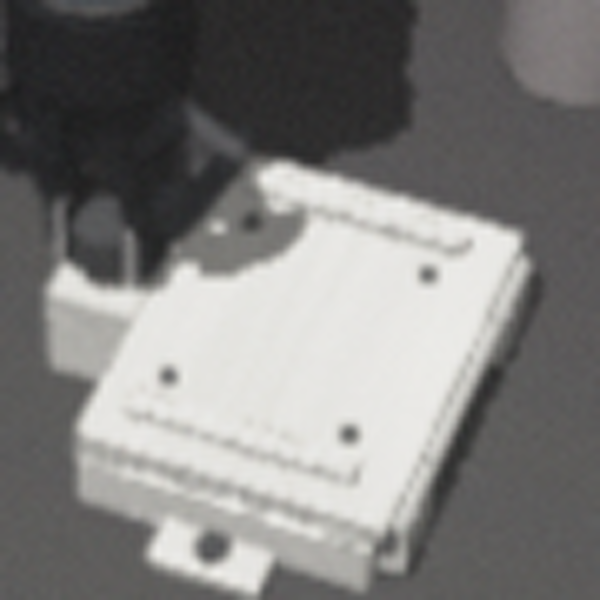

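The leaf lies flat on the lower half: no gap shows at the lug (100,320), and the knob is held at (100,230). The tool's height of 76.7 mm matches the 76.8 mm expected when fully shut. The downward force is steady at 28.6 N.

```bash
python3 -c "
from rig import r
print(r.sign_off())"
```

```text
the job is handed in; nothing more can be done
None
```

The job is handed in at about 14 s: the leaf was swung down, and the pin was pushed through both holes until the jig was fully shut, still gripped and pressed down with about 29 N; the other fittings and bench items weren't touched on purpose, but I didn't check them with a final picture.

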